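# Bin the empty shaker and ease the sprung tilt-out bin shut

## Task

Put the empty flip-top seasoning shaker into the tipped-out recycling bin, then swing the bin shut by its bar handle until it is fully home and let go. The bin is on a spring that will snap it shut once it is past the middle, so keep hold of it and ease it slowly all the way. Leave the crock, the steamer and the chopsticks where they are.

Things in the scene. Friction and masses are not known exactly. Their poses are not given: they have to be found in the camera images.
- shaker_center (a point): Centre, half-way up, of the empty flip-top seasoning shaker: an upright orange plastic cylinder 110 mm tall and 43 mm across (cap 45 mm across, with a small thumb tab), about 50 g, loose on the worktop. It may swap places with the crock. Its z axis runs up through the cap.
- bin_hinge (a point): Hinge line of the pale grey tilt-out bin, at the middle of the lower front edge, 18 mm above the worktop. Fixed on the bin housing: x axis level, into the bin away from its front; y axis along the hinge; z up. The housing is 260 mm wide (y), reaches 200 mm behind the hinge line, is 264 mm tall and is fixed to the worktop; its top panel starts 40 mm behind the hinge line.
- hopper (a joint): Tilt of the hopper about the hinge line, rad: 0 = shut, front panel upright; 0.6 = tipped out fully towards the robot, where it rests at the start. A return spring always pulls it shut; fully tipped out, its weight outweighs the spring and holds it at 0.6. Pushing it in from there takes about 1 N at the bar; once past about 0.4 the spring wins and pulls it shut ever harder, up to about 2 N at the bar. There is little damping: let go in mid-travel it slams.
- bin_handle (a point): Centre of the round steel bar handle along the top of the hopper's front panel: 12 mm thick, 110 mm long along the hinge direction, standing on two end posts with 45 mm of free height between the bar's underside and the panel's top edge. It lies 285 mm from the hinge line in the plane of the panel and moves with the hopper. Axes turn with the hopper: at joint 0 as those of bin_hinge, z up along the panel.
- hopper_in (a point): Centre of the hopper's inner floor; moves and tilts with the hopper, axes as those of bin_handle. The hopper is an open-topped pale grey plastic box: inside 137 mm from front to back (x), 216 mm wide (y); front panel 224 mm above this floor, back wall 144 mm. Tipped out, its mouth is open upwards in front of the housing's top.
- crock: Bystander: dark brown lidded ceramic crock, 132 mm tall, 124 mm across; origin at the centre of its underside.
- steamer: Bystander: round bamboo steamer basket with lid, 176 mm across, 72 mm tall (88 mm with its handle); origin at the centre of its underside.
- chopsticks1: Bystander: pair of steel chopsticks lying side by side, 220 mm long (x axis), 15 mm wide, 5 mm thick; origin at the middle of the underside.
- chopsticks2: Bystander: second such pair of steel chopsticks.
Mind the look-alikes: they are no part of the job. Of the things like the part that bears shaker_center, leave any that is green, pink or purple; of the rest the larger one is meant.

How it is judged:
By the outcome, as a careful person would: the job done as asked, in the order asked, and still so for the second after the job is handed in, with the robot touching nothing.
It also fails if it takes over 72 s, if anything falls off the work surface, if the arm or the gripper's body presses on something with over 40 N, if the wrist force passes 120 N, or if a joint passes its speed limit or range.

## Robot

A 6-joint arm with a two-finger parallel gripper is mounted at the origin on the work surface. World frame = base frame: x ahead of the robot, y to its left, z up, the work surface at z = 0. Lengths are in m, angles in rad, forces in N, time in s.
With the tool pointing down it reaches from about 0.35 to 0.975 m from the base axis. Payload 4.9 kg.
Tool frame: the origin (TCP) lies midway between the tips of the shut fingers; the grasp point (between the pads) lies 19 mm behind it; z points along the fingers, y is the direction in which the jaws open and shut (so a half turn about z gives the same grasp; the last joint's range is limited). The gripper opens to 85 mm and grips with 20 to 120 N. Pads are 22 mm wide; open, the fingers measure 114 mm over their backs; the gripper's body (76 mm by 85 mm) begins 54 mm behind the grasp point. The pads swing forward as they close: fully open they stand 13 mm farther back than shut.
Start: joints at [-1.425, 0.053, 1.613, -0, 1.476, -0.119], TCP at [0.164, -0.603, 0.231] pointing down, gripper open.
Joint ranges: [-3.01, 3.01], [-1.01, 2.22], [0.06, 2.58], [-1.02, 4.17], [0.09, 2.62], [-3.14, 3.14]. Speed limits (rad/s): [2.57, 2.57, 3.14, 3.14, 3.14, 3.14].

## Interface

Orientations are given as a unit quaternion [w, x, y, z].
In Python, from plant import manip gives the robot as it stands. The module is installed in compiled form; this text tells all that it offers.
- The arm moves only by the tool move_arm, never from a script. Its argument "rows" is a list of rows, each an object of numbers: "tx", "ty", "tz": the shift along the tool's x, y, z in m; "ax", "ay", "az": the turn, a rotation vector about the tool's x, y, z in degrees; "jaw": the closure in counts, from 0 (fully open) to 255 (shut). In form: [{"tx": .., "ty": .., "tz": .., "ax": .., "ay": .., "az": .., "jaw": ..}, ...]. A call has 1 to 12 rows; each row shifts and turns the pose as measured when the row begins, along the tool's axes as they then stand; what a row does not reach is not made up. A row lasts 1/10 s, in which the tool goes at most 50 mm and 8.59 degrees, less where a joint would pass 70% of its speed; a pose out of reach is approached as far as the arm can. A call with a gripper value outside its range is refused whole. The fingers move at their own pace and stop on an object; the grip force is fixed at half the most. Time passes only in rows, so rows that do not move let the fingers close. It gives the time, the measured TCP pose, the force and the opening at its end, in the units of the state.
- manip.state(): the state, without advancing time (a new reading comes with each control period).
- manip.grab_frame(name): name is "scene" or "top"; returns a dict with "color" (420x560x3 uint8, red, green, blue), "intrinsics" (3x3 intrinsics, pixels), "dist_coeffs" ([k1, k2, p1, p2, k3] as OpenCV has them; the pictures are not rectified), "R" (3x3) and "t" (3): a world point X has camera coordinates R X + t. Camera axes: x right, y down, z forward; pixel columns grow to the right and rows downward; lengths in m; the calibration is good to about 2 mm. A picture is of the moment at which its call begins. There is no depth.
- manip.job_done(): hands the job in, once; it reports no verdict.
The state is a dict: "time": time; "joint_pos": joint angles; "joint_vel": joint speeds; "joint_efforts": joint torques, N m; "tool_pos": TCP position; "tool_rot": TCP orientation; "contact_force": force on the tool from outside, world axes, zero at the start; "ft_torque": the same for the moment, N m; "gripper_width": opening from 0.0 (shut) to 1.0 (fully open).
Only numpy, scipy, OpenCV 4.12 (cv2) and the standard library are available. Lean on these libraries where they do the work, as an engineer would, in place of code of your own. Each camera call takes 0.05 s, during which the arm holds its last target.

## Working session

There is one attempt and no reset: what is moved stays moved. The work goes in short steps, Python scripts to look and compute and a tool call to move; the robot and the scene stay as the last step left them, time stands still between calls to the robot, and variables do not carry over. Pictures are saved under pics/ and viewed, and the job is handed in when it is done.

Besides the shell and the picture viewer there is one more tool, called after ">>>" as name([rows], argument=value, ...), one row to a line, values as JSON. move_arm: Moves the arm, as the interface text tells. Its arguments: {"type":"object","properties":{"rows":{"type":"array"}},"required":["rows"]}

```bash
mkdir -p pics; cat > h.py <<'E'
import numpy as np, cv2, json, pickle
from plant import manip
def grab(n,tag):
    f=manip.grab_frame(n); cv2.imwrite(f'pics/{tag}_{n}.png',f['color'][...,::-1]); pickle.dump(f,open(f'pics/{tag}_{n}.pkl','wb')); return f
def load(tag,n): return pickle.load(open(f'pics/{tag}_{n}.pkl','rb'))
def proj(f,X):
    R=np.array(f['R'],float);t=np.array(f['t'],float)
    p,_=cv2.projectPoints(np.array(X,float).reshape(-1,1,3),cv2.Rodrigues(R)[0],t,np.array(f['intrinsics'],float),np.array(f['dist_coeffs'],float))
    return p.reshape(-1,2)
def ray(f,uv):
    R=np.array(f['R'],float);t=np.array(f['t'],float)
    q=cv2.undistortPoints(np.array(uv,float).reshape(-1,1,2),np.array(f['intrinsics'],float),np.array(f['dist_coeffs'],float)).reshape(-1,2)
    d=np.c_[q,np.ones(len(q))]@R
    return -R.T@t,d
def atz(f,uv,z):
    c,d=ray(f,uv); return c+d*((z-c[2])/d[:,2])[:,None]
E
python3 - <<'E'
from h import *
for n in('scene','top'):
    f=grab(n,'a'); print(n,ray(f,[[280,210]]))
print(manip.state())
for n in('scene','top'):
    i=cv2.imread(f'pics/a_{n}.png'); cv2.imwrite(f'pics/a_{n}_big.png',cv2.resize(i,(800,600),interpolation=cv2.INTER_CUBIC))
E
```

```text
scene (array([ 0.70550476, -0.7054631 ,  1.29009507]), array([[-0.13741303,  0.5480651 , -0.82522412]]))
top (array([0.44829097, 0.04722968, 1.55403726]), array([[ 0.0765065 ,  0.00525335, -0.99717398]]))
{'time': 0.1, 'joint_pos': array([-1.42502134e+00,  5.33015463e-02,  1.61413227e+00,  7.88257855e-08,
        1.47596087e+00, -1.19003767e-01]), 'joint_vel': array([-3.71506195e-06, -3.77698085e-03, -2.27529504e-03,  1.77082633e-03,
       -5.10844166e-04,  8.46829040e-04]), 'joint_efforts': array([-3.54149570e-04, -3.94904780e+01, -3.71364462e+01, -1.31088354e-04,
        3.89857640e-03,  1.82635910e-05]), 'tool_pos': array([ 0.16347868, -0.60267933,  0.23019389]), 'tool_rot': array([-9.00933112e-04,  9.91248917e-01,  1.32002930e-01, -1.20210247e-05]), 'contact_force': array([-0.21266271,  0.61536984,  0.753454  ]), 'ft_torque': array([0.00319308, 0.01963989, 0.03392049]), 'gripper_width': 1.0012505292096963}
```

View pics/a_scene_big.png

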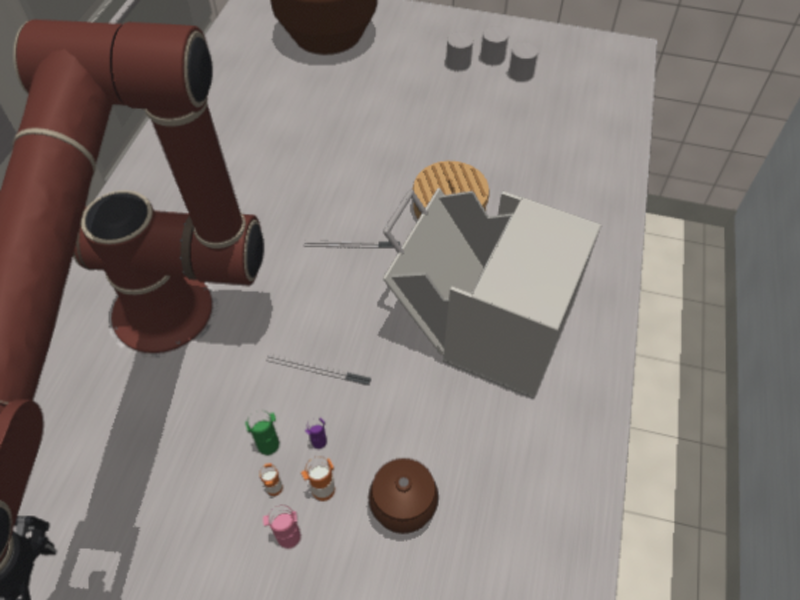

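View pics/a_top_big.png

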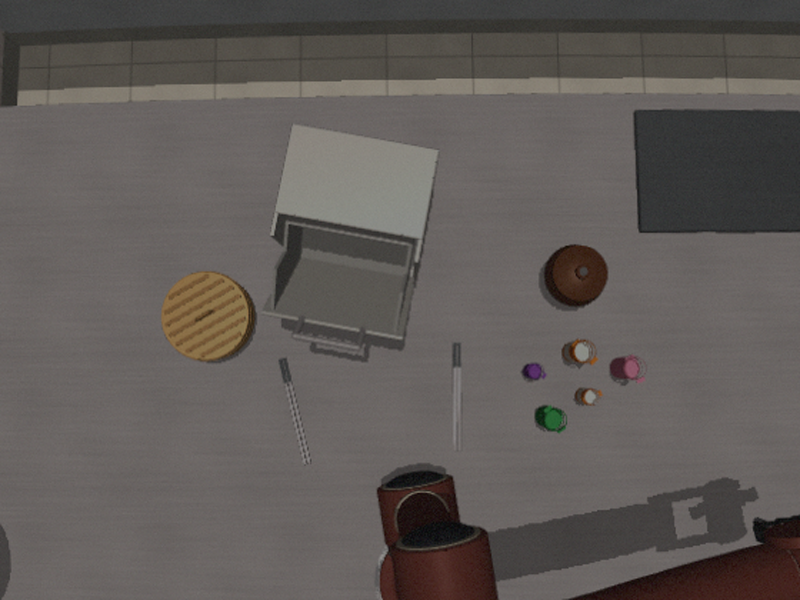

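Candidates, in the enlarged scene picture: green (263,435), purple (317,433), pink (284,525), small orange (271,478) and larger orange (319,478). The description points to the larger orange one, so I'll check it in a close crop.

```bash
python3 - <<'E'
from h import *
a=cv2.imread('pics/a_scene.png')[285:390,165:315]; b=cv2.imread('pics/a_top.png')[230:305,360:460]
cv2.imwrite('pics/c1.png',np.vstack([cv2.resize(a,(500,350),interpolation=3),cv2.resize(b,(500,375),interpolation=3)])[:600])
cv2.imwrite('pics/c1.png',np.hstack([cv2.resize(a,(430,301),interpolation=3),cv2.resize(b,(370,301),interpolation=3)]))
c=cv2.imread('pics/a_scene.png')[120:285,255:430]; d=cv2.imread('pics/a_top.png')[80:255,180:315]
cv2.imwrite('pics/c2.png',np.hstack([cv2.resize(c,(440,415),interpolation=3),cv2.resize(d,(320,415),interpolation=3)]))
E
```

```text
(no output)
```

View pics/c1.png

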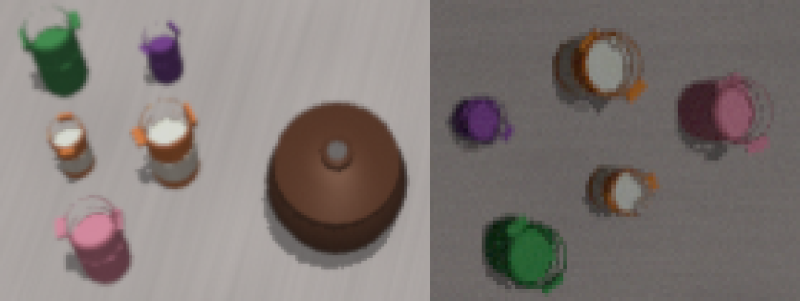

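View pics/c2.png

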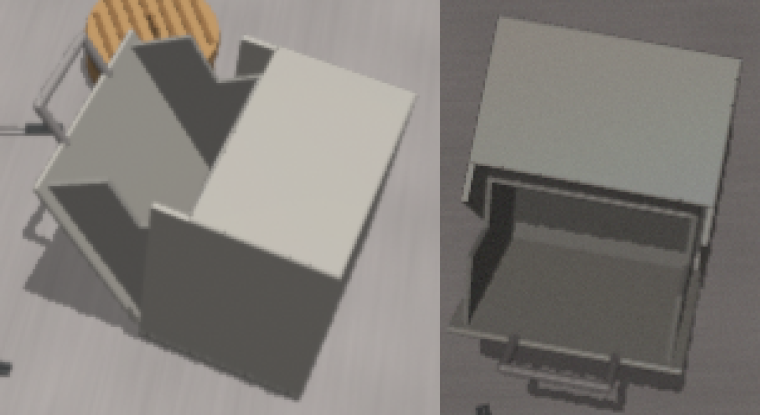

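```bash
python3 - <<'E'
from h import *
from scipy.optimize import least_squares
S=load('a','scene');T=load('a','top')
# top panel corners
sx,sy=175/440,165/415; tx,ty=135/320,175/415
tp=[[180+(x-440)*tx,80+y*ty] for x,y in [(499,16),(741,59),(709,208),(474,163)]]
sp=[[255+x*sx,120+y*sy] for x,y in [(415,95),(341,277),(191,217),(280,48)]]
for z in(.25,.264,.28):
  P=atz(T,tp,z);print(z,P[:,:2].round(3).tolist(), [np.linalg.norm(P[i]-P[(i+1)%4]).round(3) for i in range(4)])
print(atz(S,sp,.264)[:,:2].round(3).tolist())
# bottom corners of housing in scene (near side)
print(atz(S,[[255+300*sx,120+398*sy],[255+141*sx,120+330*sy]],0).round(3))
# shaker
k=150/430;
print('base low',atz(S,[[165+177*k,285+185*k],[165+150*k,285+172*k],[165+200*k,285+172*k]],0).round(3))
print('top disc',atz(T,[[360+(605-430)*100/370,230+68*75/301]],.11).round(3),atz(S,[[165+168*k,285+135*k]],.11).round(3))
E
```

```text
0.25 [[0.861, 0.238], [0.81, -0.017], [0.652, 0.019], [0.704, 0.264]] [np.float64(0.26), np.float64(0.162), np.float64(0.25), np.float64(0.159)]
0.264 [[0.856, 0.236], [0.806, -0.016], [0.65, 0.02], [0.701, 0.262]] [np.float64(0.257), np.float64(0.16), np.float64(0.247), np.float64(0.157)]
0.28 [[0.851, 0.233], [0.802, -0.015], [0.648, 0.02], [0.698, 0.259]] [np.float64(0.254), np.float64(0.158), np.float64(0.244), np.float64(0.156)]
[[0.857, 0.233], [0.808, -0.016], [0.655, 0.018], [0.707, 0.263]]
[[ 0.809 -0.012  0.   ]
 [ 0.615  0.031  0.   ]]
base low [[ 0.464 -0.311  0.   ]
 [ 0.436 -0.305  0.   ]
 [ 0.48  -0.294  0.   ]]
top disc [[ 0.453 -0.289  0.11 ]] [[ 0.464 -0.305  0.11 ]]
```

```bash
cat > ov.py <<'E'
from h import *
yaw=-0.197; H=np.array([.638,.1485,.018])
Rz=np.array([[np.cos(yaw),-np.sin(yaw),0],[np.sin(yaw),np.cos(yaw),0],[0,0,1]])
def binpts(p,q=0.):  # p in hopper frame (x in, y, z up) rotated tilt q towards -x
    p=np.atleast_2d(p); c,s=np.cos(q),np.sin(q)
    r=np.c_[p[:,0]*c-p[:,2]*s,p[:,1],p[:,0]*s+p[:,2]*c]
    return H+r@Rz.T
def circ(x,y,z,r): a=np.linspace(0,2*np.pi,40);return np.c_[x+r*np.cos(a),y+r*np.sin(a),0*a+z]
def draw(img,f,X,col,off,k,closed=False):
    p=((proj(f,X)-off)*k).astype(int); cv2.polylines(img,[p.reshape(-1,1,2)],closed,col,1)
E
python3 - <<'E'
from ov import *
S=load('a','scene');T=load('a','top')
k=150/430
uvT=[[360+(605-430)*100/370,230+68*75/301]]; uvS=[[165+168*k,285+135*k]]
c1,d1=ray(T,uvT);c2,d2=ray(S,uvS)
s=np.linalg.lstsq(np.c_[d1[0],-d2[0]],c2-c1,rcond=None)[0];print(c1+d1[0]*s[0],c2+d2[0]*s[1])
out=[]
for n,f,o,w in(('scene',S,(165,285),(150,105)),('top',T,(360,230),(100,75))):
    K=5 if n=='top' else 4
    im=cv2.imread(f'pics/a_{n}.png')[o[1]:o[1]+w[1],o[0]:o[0]+w[0]]; im=cv2.resize(im,None,fx=K,fy=K,interpolation=3)
    for z,r,c in((0,.0215,(0,255,0)),(.09,.0215,(255,255,0)),(.11,.0225,(255,0,255))): draw(im,f,circ(.458,-.290,z,r),c,np.array(o)-.0,K)
    cv2.imwrite(f'pics/ov1_{n}.png',im)
    o=(240,100) if n=='scene' else (170,70); w=(200,200); 
    im=cv2.imread(f'pics/a_{n}.png')[o[1]:o[1]+w[1],o[0]:o[0]+w[0]]; im=cv2.resize(im,None,fx=3,fy=3,interpolation=3)
    draw(im,f,binpts([[.04,-.13,.246],[.04,.13,.246],[.2,.13,.246],[.2,-.13,.246]]),(0,255,0),o,3,True)
    draw(im,f,binpts([[0,-.055,.285],[0,.055,.285]],.6),(0,0,255),o,3)
    draw(im,f,binpts([[0,-.13,.234],[0,.13,.234],[0,.13,0],[0,-.13,0]],.6),(255,0,0),o,3,True)
    out.append(im[:, :400 if n=='top' else 600])
cv2.imwrite('pics/ov2a.png',out[0]);cv2.imwrite('pics/ov2b.png',cv2.resize(out[1],None,fx=1,fy=1))
a=cv2.imread('pics/ov1_scene.png');b=cv2.imread('pics/ov1_top.png')
cv2.imwrite('pics/ov1.png',np.hstack([a[80:380,200:500],b[0:300,100:400]]))
E
```

```text
[ 0.45352302 -0.29618655  0.08003203] [ 0.45754148 -0.29472323  0.07970536]
```

View pics/ov1.png

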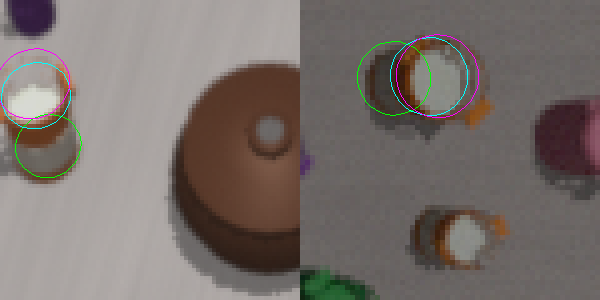

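View pics/ov2a.png

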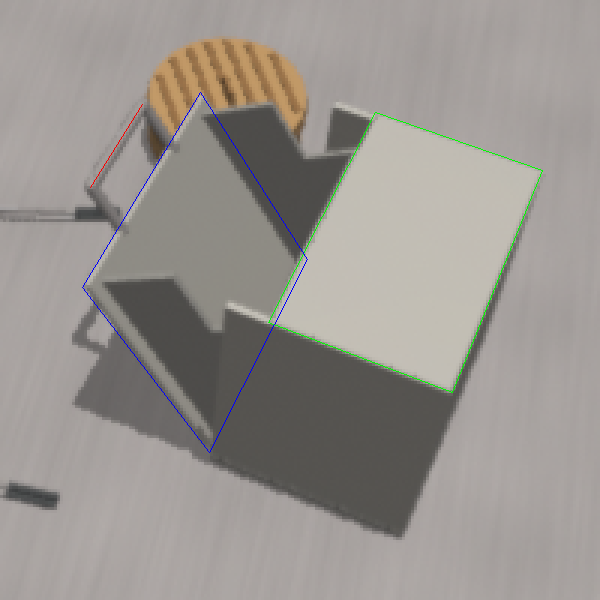

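View pics/ov2b.png

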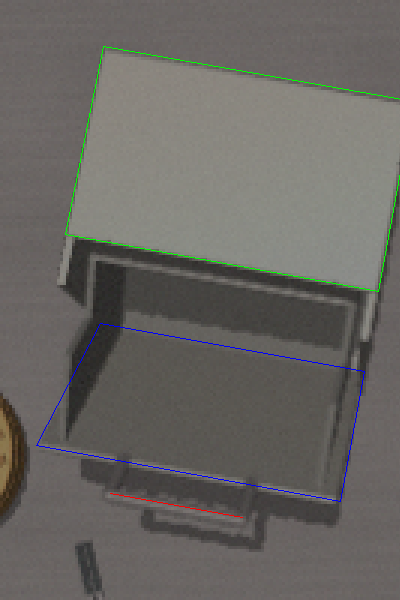

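```bash
cat > d.py <<'E'
from h import *
from scipy.spatial.transform import Rotation as Ro
def cur():
    s=manip.state(); q=s['tool_rot']; return s,np.array(s['tool_pos']),Ro.from_quat([q[1],q[2],q[3],q[0]])
def info():
    s,p,R=cur(); M=R.as_matrix(); print('t',round(s['time'],2),'p',p.round(4),'x',M[:,0].round(3),'y',M[:,1].round(3),'z',M[:,2].round(3),'F',np.round(s['contact_force'],1),'w',round(s['gripper_width'],3),'j',np.round(s['joint_pos'],2))
def Rtool(xang,tilt=0,tiltdir=None):
    # down tool, x at xang deg; then tilt (deg) rotating about world horizontal axis tiltdir
    a=np.radians(xang); M=np.array([[np.cos(a),np.sin(a),0],[np.sin(a),-np.cos(a),0],[0,0,-1]]); R=Ro.from_matrix(M)
    if tilt: R=Ro.from_rotvec(np.radians(tilt)*np.array(tiltdir))*R
    return R
def delta(P,Rt=None):
    s,p,R=cur(); 
    if Rt is None: Rt=R
    dr=(R.inv()*Rt).as_rotvec(degrees=True); print('turn(tool now)',dr.round(2),'shift(now axes)',R.inv().apply(P-p).round(4),'shift(after turn axes)',Rt.inv().apply(P-p).round(4))
E
python3 -c "
from d import *
info(); delta(np.array([.457,-.291,.23]),Rtool(45))"
```

```text
t 0.1 p [ 0.1635 -0.6027  0.2302] x [0.965 0.262 0.   ] y [ 0.262 -0.965 -0.002] z [-0.     0.002 -1.   ] F [-0.2  0.6  0.8] w 1.001 j [-1.43  0.05  1.61  0.    1.48 -0.12]
turn(tool now) [ -0.1   -0.04 -29.83] shift(now axes) [ 0.3649 -0.224   0.0007] shift(after turn axes) [ 4.279e-01 -1.280e-02  2.000e-04]
```

>>> move_arm([
  {"az": -7.5, "jaw": 0},
  {"az": -7.5, "jaw": 0},
  {"az": -7.5, "jaw": 0},
  {"az": -7.3, "jaw": 0},
  {"tx": 0.045, "jaw": 0},
  {"tx": 0.045, "jaw": 0},
  {"tx": 0.045, "jaw": 0},
  {"tx": 0.045, "jaw": 0},
  {"tx": 0.045, "jaw": 0},
  {"tx": 0.045, "jaw": 0},
  {"tx": 0.045, "jaw": 0},
  {"tx": 0.045, "jaw": 0},
])

```text
schema error: expected keys tx, ty, tz, ax, ay, az, jaw
```

```bash
python3 -c "
from d import *
info(); delta(np.array([.457,-.291,.23]),Rtool(45))"
```

```text
t 0.1 p [ 0.1635 -0.6027  0.2302] x [0.965 0.262 0.   ] y [ 0.262 -0.965 -0.002] z [-0.     0.002 -1.   ] F [-0.2  0.6  0.8] w 1.001 j [-1.43  0.05  1.61  0.    1.48 -0.12]
turn(tool now) [ -0.1   -0.04 -29.83] shift(now axes) [ 0.3649 -0.224   0.0007] shift(after turn axes) [ 4.279e-01 -1.280e-02  2.000e-04]
```

All keys are needed in every row.

>>> move_arm([
  {"tx": 0, "ty": 0, "tz": 0, "ax": 0, "ay": 0, "az": -7.5, "jaw": 0},
  {"tx": 0, "ty": 0, "tz": 0, "ax": 0, "ay": 0, "az": -7.5, "jaw": 0},
  {"tx": 0, "ty": 0, "tz": 0, "ax": 0, "ay": 0, "az": -7.5, "jaw": 0},
  {"tx": 0, "ty": 0, "tz": 0, "ax": 0, "ay": 0, "az": -7.3, "jaw": 0},
  {"tx": 0.04, "ty": 0, "tz": 0, "ax": 0, "ay": 0, "az": 0, "jaw": 0},
  {"tx": 0.04, "ty": 0, "tz": 0, "ax": 0, "ay": 0, "az": 0, "jaw": 0},
  {"tx": 0.04, "ty": 0, "tz": 0, "ax": 0, "ay": 0, "az": 0, "jaw": 0},
  {"tx": 0.04, "ty": 0, "tz": 0, "ax": 0, "ay": 0, "az": 0, "jaw": 0},
  {"tx": 0.04, "ty": 0, "tz": 0, "ax": 0, "ay": 0, "az": 0, "jaw": 0},
  {"tx": 0.04, "ty": 0, "tz": 0, "ax": 0, "ay": 0, "az": 0, "jaw": 0},
  {"tx": 0.04, "ty": 0, "tz": 0, "ax": 0, "ay": 0, "az": 0, "jaw": 0},
  {"tx": 0.04, "ty": 0, "tz": 0, "ax": 0, "ay": 0, "az": 0, "jaw": 0},
])

```text
time: 1.3
tool_pos: [0.388, -0.3633, 0.2233]
tool_rot: [-0.007, 0.922, 0.388, 0.001]
contact_force: [-0.0, 0.0, 0.7]
gripper_width: 0.999
```

```bash
python3 -c "
from d import *
info(); delta(np.array([.457,-.291,.23]),Rtool(45))"
```

```text
t 1.3 p [ 0.388  -0.3633  0.2233] x [0.699 0.715 0.007] y [ 0.715 -0.699 -0.012] z [-0.004  0.013 -1.   ] F [-0.   0.   0.7] w 0.999 j [-0.9  -0.16  1.83  0.01  1.48 -0.12]
turn(tool now) [-0.7  -0.37  0.68] shift(now axes) [ 0.1    -0.0012 -0.006 ] shift(after turn axes) [ 0.0999 -0.0023 -0.0067]
```

>>> move_arm([
  {"tx": 0.034, "ty": 0, "tz": 0, "ax": -0.4, "ay": -0.2, "az": 0.3, "jaw": 0},
  {"tx": 0.034, "ty": 0, "tz": -0.003, "ax": -0.4, "ay": -0.2, "az": 0.3, "jaw": 0},
  {"tx": 0.033, "ty": -0.002, "tz": -0.003, "ax": 0, "ay": 0, "az": 0, "jaw": 0},
  {"tx": 0, "ty": 0, "tz": 0, "ax": 0, "ay": 0, "az": 0, "jaw": 0},
])

```text
time: 1.7
tool_pos: [0.4614, -0.2822, 0.2276]
tool_rot: [-0.001, 0.923, 0.386, 0.0]
contact_force: [0.1, -1.0, 0.1]
gripper_width: 1.0
```

```bash
python3 - <<'E'
from d import *
from ov import *
info(); delta(np.array([.457,-.291,.05]),Rtool(45))
out=[]
for n,o,w in(('scene',(150,230),(150,150)),('top',(340,200),(120,120))):
    f=grab(n,'b'); im=cv2.imread(f'pics/b_{n}.png')[o[1]:o[1]+w[1],o[0]:o[0]+w[0]];K=400/w[0]
    im=cv2.resize(im,(400,400),interpolation=3)
    for z,r in((0,.0215),(.11,.0225)): draw(im,f,circ(.457,-.291,z,r),(0,255,0),o,K)
    out.append(im)
cv2.imwrite('pics/b.png',np.hstack(out))
E
```

```text
t 1.7 p [ 0.4614 -0.2822  0.2276] x [0.702 0.712 0.001] y [ 0.712 -0.702 -0.001] z [-0.     0.001 -1.   ] F [ 0.1 -1.   0.1] w 1.0 j [-0.69 -0.15  1.81  0.    1.48  0.09]
turn(tool now) [-0.06 -0.03  0.39] shift(now axes) [-0.0095  0.0033  0.1776] shift(after turn axes) [-0.0094  0.0031  0.1776]
```

View pics/b.png

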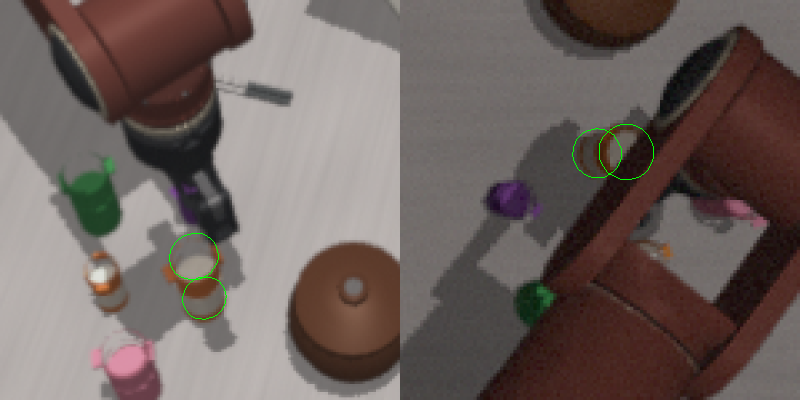

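>>> move_arm([
  {"tx": -0.0105, "ty": 0.004, "tz": 0, "ax": 0, "ay": 0, "az": 0.3, "jaw": 0},
  {"tx": 0, "ty": 0, "tz": 0.03, "ax": 0, "ay": 0, "az": 0, "jaw": 0},
  {"tx": 0, "ty": 0, "tz": 0.03, "ax": 0, "ay": 0, "az": 0, "jaw": 0},
  {"tx": 0, "ty": 0, "tz": 0.03, "ax": 0, "ay": 0, "az": 0, "jaw": 0},
  {"tx": 0, "ty": 0, "tz": 0.03, "ax": 0, "ay": 0, "az": 0, "jaw": 0},
])

```text
time: 2.3
tool_pos: [0.4529, -0.3059, 0.1095]
tool_rot: [0.006, 0.926, 0.377, 0.001]
contact_force: [0.1, -0.7, 0.1]
gripper_width: 1.002
```

```bash
python3 - <<'E'
from d import *
info(); delta(np.array([.457,-.292,.05]),Rtool(45))
E
```

```text
t 2.3 p [ 0.4529 -0.3059  0.1095] x [ 0.715  0.699 -0.003] y [ 0.699 -0.715  0.012] z [ 0.006 -0.011 -1.   ] F [ 0.1 -0.7  0.1] w 1.002 j [-0.73 -0.03  1.91 -0.    1.25  0.07]
turn(tool now) [ 0.66  0.19 -0.64] shift(now axes) [ 0.0128 -0.0078  0.0594] shift(after turn axes) [ 0.0127 -0.007   0.0595]
```

>>> move_arm([
  {"tx": 0.0125, "ty": -0.0075, "tz": 0, "ax": 0.6, "ay": 0.2, "az": -0.6, "jaw": 0},
  {"tx": 0, "ty": 0, "tz": 0, "ax": 0, "ay": 0, "az": 0, "jaw": 0},
])

```text
time: 2.5
tool_pos: [0.452, -0.2918, 0.1044]
tool_rot: [-0.004, 0.925, 0.38, -0.002]
contact_force: [0.3, 0.7, 0.6]
gripper_width: 0.997
```

```bash
python3 - <<'E'
from d import *
info(); delta(np.array([.457,-.292,.05]),Rtool(45))
E
```

```text
t 2.5 p [ 0.452  -0.2918  0.1044] x [ 0.711  0.703 -0.001] y [ 0.703 -0.711 -0.01 ] z [-0.007  0.006 -1.   ] F [0.3 0.7 0.6] w 0.997 j [-0.71 -0.03  1.92 -0.    1.26  0.08]
turn(tool now) [-0.56  0.05 -0.32] shift(now axes) [0.0034 0.0042 0.0543] shift(after turn axes) [0.0034 0.0037 0.0544]
```

>>> move_arm([
  {"tx": 0.003, "ty": 0.004, "tz": 0.02, "ax": -0.5, "ay": 0, "az": -0.3, "jaw": 0},
  {"tx": 0, "ty": 0, "tz": 0.018, "ax": 0, "ay": 0, "az": 0, "jaw": 0},
  {"tx": 0, "ty": 0, "tz": 0, "ax": 0, "ay": 0, "az": 0, "jaw": 0},
])

```text
time: 2.8
tool_pos: [0.4587, -0.2965, 0.0713]
tool_rot: [0.004, 0.924, 0.382, 0.001]
contact_force: [-0.3, 0.2, 0.7]
gripper_width: 1.001
```

```bash
python3 - <<'E'
from d import *
info(); delta(np.array([.457,-.292,.05]),Rtool(45))
E
```

```text
t 2.8 p [ 0.4587 -0.2965  0.0713] x [ 0.708  0.706 -0.001] y [ 0.706 -0.708  0.008] z [ 0.005 -0.007 -1.   ] F [-0.3  0.2  0.7] w 1.001 j [-0.71  0.02  1.93 -0.    1.19  0.08]
turn(tool now) [ 0.47  0.06 -0.11] shift(now axes) [ 0.002  -0.0046  0.0213] shift(after turn axes) [ 0.002  -0.0044  0.0213]
```

>>> move_arm([
  {"tx": 0.002, "ty": -0.003, "tz": 0.02, "ax": 0.3, "ay": 0, "az": 0, "jaw": 0},
  {"tx": 0, "ty": 0, "tz": 0, "ax": 0, "ay": 0, "az": 0, "jaw": 0},
  {"tx": 0, "ty": 0, "tz": 0, "ax": 0, "ay": 0, "az": 0, "jaw": 0},
])

```text
time: 3.1
tool_pos: [0.4611, -0.297, 0.058]
tool_rot: [0.006, 0.924, 0.381, 0.002]
contact_force: [0.6, 0.1, 0.2]
gripper_width: 1.0
```

```bash
python3 - <<'E'
from d import *
info(); delta(np.array([.457,-.292,.05]),Rtool(45))
E
```

```text
t 3.1 p [ 0.4611 -0.297   0.058 ] x [ 0.709  0.705 -0.001] y [ 0.705 -0.709  0.013] z [ 0.008 -0.01  -1.   ] F [0.6 0.1 0.2] w 1.0 j [-0.71  0.04  1.94 -0.    1.16  0.08]
turn(tool now) [ 0.73  0.05 -0.16] shift(now axes) [ 0.0006 -0.0065  0.0079] shift(after turn axes) [ 0.0007 -0.0064  0.008 ]
```

>>> move_arm([
  {"tx": 0, "ty": -0.007, "tz": 0.004, "ax": 0.7, "ay": 0, "az": -0.2, "jaw": 0},
  {"tx": 0, "ty": 0, "tz": 0, "ax": 0, "ay": 0, "az": 0, "jaw": 0},
])

```text
time: 3.3
tool_pos: [0.4572, -0.2933, 0.057]
tool_rot: [0.002, 0.924, 0.383, 0.001]
contact_force: [-0.5, -0.3, -1.0]
gripper_width: 1.003
```

```bash
python3 - <<'E'
from d import *
info(); delta(np.array([.457,-.292,.05]),Rtool(45))
E
```

```text
t 3.3 p [ 0.4572 -0.2933  0.057 ] x [ 0.707  0.708 -0.001] y [ 0.708 -0.707  0.004] z [ 0.003 -0.004 -1.   ] F [-0.5 -0.3 -1. ] w 1.003 j [-0.71  0.03  1.94 -0.    1.16  0.08]
turn(tool now) [0.25 0.04 0.04] shift(now axes) [ 0.0008 -0.0011  0.007 ] shift(after turn axes) [ 0.0008 -0.001   0.007 ]
```

>>> move_arm([
  {"tx": 0, "ty": 0, "tz": 0.004, "ax": 0, "ay": 0, "az": 0, "jaw": 0},
  {"tx": 0, "ty": 0, "tz": 0, "ax": 0, "ay": 0, "az": 0, "jaw": 200},
  {"tx": 0, "ty": 0, "tz": 0, "ax": 0, "ay": 0, "az": 0, "jaw": 200},
  {"tx": 0, "ty": 0, "tz": 0, "ax": 0, "ay": 0, "az": 0, "jaw": 200},
  {"tx": 0, "ty": 0, "tz": 0, "ax": 0, "ay": 0, "az": 0, "jaw": 200},
  {"tx": 0, "ty": 0, "tz": 0, "ax": 0, "ay": 0, "az": 0, "jaw": 200},
  {"tx": 0, "ty": 0, "tz": 0, "ax": 0, "ay": 0, "az": 0, "jaw": 200},
  {"tx": 0, "ty": 0, "tz": 0, "ax": 0, "ay": 0, "az": 0, "jaw": 200},
])

```text
time: 4.1
tool_pos: [0.4581, -0.294, 0.0548]
tool_rot: [0.003, 0.924, 0.383, 0.001]
contact_force: [-0.1, 0.2, 1.3]
gripper_width: 0.501
```

>>> move_arm([
  {"tx": 0, "ty": 0, "tz": -0.02, "ax": 0, "ay": 0, "az": 0, "jaw": 200},
  {"tx": 0, "ty": 0, "tz": -0.04, "ax": 0, "ay": 0, "az": 0, "jaw": 200},
  {"tx": 0, "ty": 0, "tz": -0.04, "ax": 0, "ay": 0, "az": 0, "jaw": 200},
  {"tx": 0, "ty": 0, "tz": -0.04, "ax": 0, "ay": 0, "az": 0, "jaw": 200},
  {"tx": 0, "ty": 0, "tz": -0.04, "ax": 0, "ay": 0, "az": 0, "jaw": 200},
  {"tx": 0, "ty": 0, "tz": -0.04, "ax": 0, "ay": 0, "az": 0, "jaw": 200},
  {"tx": 0, "ty": 0, "tz": -0.04, "ax": 0, "ay": 0, "az": 0, "jaw": 200},
  {"tx": 0, "ty": 0, "tz": -0.04, "ax": 0, "ay": 0, "az": 0, "jaw": 200},
  {"tx": 0, "ty": 0, "tz": -0.02, "ax": 0, "ay": 0, "az": 0, "jaw": 200},
  {"tx": 0, "ty": 0, "tz": 0, "ax": 0, "ay": 0, "az": 0, "jaw": 200},
])

```text
time: 5.1
tool_pos: [0.4548, -0.2909, 0.3809]
tool_rot: [-0.001, 0.924, 0.383, -0.001]
contact_force: [0.1, -1.1, -0.5]
gripper_width: 0.5
```

```bash
python3 - <<'E'
from d import *
from ov import binpts
T=binpts([[-.03,0,0]])[0]; T[2]=.37; print(T)
info(); delta(T,Rtool(-11.3))
for n in('scene','top'): grab(n,'e')
E
```

```text
[0.60858025 0.15437185 0.37      ]
t 5.1 p [ 0.4548 -0.2909  0.3809] x [ 0.706  0.708 -0.001] y [ 0.708 -0.706 -0.003] z [-0.003  0.001 -1.   ] F [ 0.1 -1.1 -0.5] w 0.5 j [-0.71 -0.19  1.6  -0.    1.74  0.08]
turn(tool now) [-0.13  0.15 56.35] shift(now axes) [ 0.4238 -0.2057  0.0111] shift(after turn axes) [ 0.0635 -0.4668  0.0109]
```

View pics/e_scene.png

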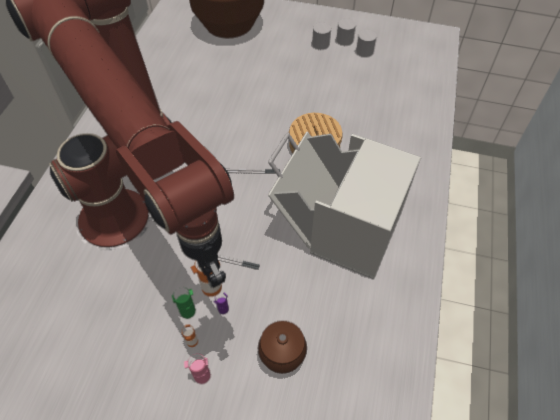

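The shaker is held at pixel (210,280) and clear of its neighbours. Next I turn the tool and carry it to the bin.

>>> move_arm([
  {"tx": 0, "ty": 0, "tz": 0, "ax": 0, "ay": 0, "az": 8, "jaw": 200},
  {"tx": 0, "ty": 0, "tz": 0, "ax": 0, "ay": 0, "az": 8, "jaw": 200},
  {"tx": 0, "ty": 0, "tz": 0, "ax": 0, "ay": 0, "az": 8, "jaw": 200},
  {"tx": 0, "ty": 0, "tz": 0, "ax": 0, "ay": 0, "az": 8, "jaw": 200},
  {"tx": 0, "ty": 0, "tz": 0, "ax": 0, "ay": 0, "az": 8, "jaw": 200},
  {"tx": 0, "ty": 0, "tz": 0, "ax": 0, "ay": 0, "az": 8, "jaw": 200},
  {"tx": 0, "ty": 0, "tz": 0, "ax": 0, "ay": 0, "az": 8, "jaw": 200},
  {"tx": 0, "ty": -0.04, "tz": 0, "ax": 0, "ay": 0, "az": 0, "jaw": 200},
  {"tx": 0, "ty": -0.04, "tz": 0, "ax": 0, "ay": 0, "az": 0, "jaw": 200},
  {"tx": 0, "ty": -0.04, "tz": 0, "ax": 0, "ay": 0, "az": 0, "jaw": 200},
  {"tx": 0, "ty": -0.04, "tz": 0, "ax": 0, "ay": 0, "az": 0, "jaw": 200},
])

```text
time: 6.3
tool_pos: [0.4834, -0.1286, 0.3413]
tool_rot: [-0.016, 0.992, -0.121, -0.028]
contact_force: [0.3, 0.1, -0.6]
gripper_width: 0.499
```

```bash
python3 - <<'E'
from d import *
from ov import binpts
T=binpts([[-.03,0,0]])[0]; T[2]=.37
info(); delta(T,Rtool(-11.3))
E
```

```text
t 6.3 p [ 0.4834 -0.1286  0.3413] x [ 0.969 -0.24  -0.06 ] y [-0.242 -0.97  -0.024] z [-0.053  0.038 -0.998] F [ 0.3  0.1 -0.6] w 0.499 j [-0.42 -0.25  1.71  0.01  1.74  1.4 ]
turn(tool now) [-1.47  3.42 -2.65] shift(now axes) [ 0.0516 -0.3055 -0.0245] shift(after turn axes) [ 0.0673 -0.302  -0.0287]
```

>>> move_arm([
  {"tx": 0.01, "ty": 0, "tz": -0.02, "ax": -1.4, "ay": 3.3, "az": -2.6, "jaw": 200},
  {"tx": 0.01, "ty": -0.04, "tz": -0.01, "ax": 0, "ay": 0, "az": 0, "jaw": 200},
  {"tx": 0.01, "ty": -0.04, "tz": -0.005, "ax": 0, "ay": 0, "az": 0, "jaw": 200},
  {"tx": 0.01, "ty": -0.04, "tz": -0.005, "ax": 0, "ay": 0, "az": 0, "jaw": 200},
  {"tx": 0.01, "ty": -0.04, "tz": 0, "ax": 0, "ay": 0, "az": 0, "jaw": 200},
  {"tx": 0.01, "ty": -0.04, "tz": 0, "ax": 0, "ay": 0, "az": 0, "jaw": 200},
])

```text
time: 6.9
tool_pos: [0.5793, 0.0639, 0.3609]
tool_rot: [-0.002, 0.995, -0.098, -0.014]
contact_force: [1.1, -0.6, -0.4]
gripper_width: 0.499
```

```bash
python3 - <<'E'
from d import *
from ov import binpts
T=binpts([[-.03,0,0]])[0]; T[2]=.37
info(); delta(T,Rtool(-11.3))
E
```

```text
t 6.9 p [0.5793 0.0639 0.3609] x [ 0.98  -0.196 -0.028] y [-0.196 -0.981 -0.001] z [-0.027  0.007 -1.   ] F [ 1.1 -0.6 -0.4] w 0.499 j [-0.02 -0.07  1.53  0.01  1.72  1.75]
turn(tool now) [-0.07  1.61  0.  ] shift(now axes) [ 0.0107 -0.0945 -0.0093] shift(after turn axes) [ 0.011  -0.0945 -0.0091]
```

>>> move_arm([
  {"tx": 0.005, "ty": -0.035, "tz": -0.005, "ax": 0, "ay": 1.5, "az": 0, "jaw": 200},
  {"tx": 0.003, "ty": -0.035, "tz": 0, "ax": 0, "ay": 0, "az": 0, "jaw": 200},
  {"tx": 0.003, "ty": -0.02, "tz": 0, "ax": 0, "ay": 0, "az": 0, "jaw": 200},
  {"tx": 0, "ty": 0, "tz": 0, "ax": 0, "ay": 0, "az": 0, "jaw": 200},
])

```text
time: 7.3
tool_pos: [0.6057, 0.1581, 0.3496]
tool_rot: [0.001, 0.995, -0.095, -0.011]
contact_force: [0.0, -1.0, -0.7]
gripper_width: 0.5
```

```bash
python3 - <<'E'
from d import *
from ov import binpts
T=binpts([[-.03,0,0]])[0]; T[2]=.17
info(); delta(T,Rtool(-11.3))
E
```

```text
t 7.3 p [0.6057 0.1581 0.3496] x [ 0.982 -0.19  -0.023] y [-0.19  -0.982  0.004] z [-0.023  0.    -1.   ] F [ 0.  -1.  -0.7] w 0.5 j [0.14 0.03 1.45 0.   1.69 1.9 ]
turn(tool now) [0.24 1.29 0.36] shift(now axes) [0.0076 0.0024 0.1794] shift(after turn axes) [0.0036 0.0031 0.1796]
```

>>> move_arm([
  {"tx": 0.003, "ty": 0.002, "tz": 0.03, "ax": 0.2, "ay": 1.3, "az": 0.3, "jaw": 200},
  {"tx": 0, "ty": 0, "tz": 0.03, "ax": 0, "ay": 0, "az": 0, "jaw": 200},
  {"tx": 0, "ty": 0, "tz": 0.03, "ax": 0, "ay": 0, "az": 0, "jaw": 200},
  {"tx": 0, "ty": 0, "tz": 0, "ax": 0, "ay": 0, "az": 0, "jaw": 200},
])

```text
time: 7.7
tool_pos: [0.6035, 0.153, 0.2474]
tool_rot: [0.003, 0.995, -0.098, -0.006]
contact_force: [-0.6, -0.4, -1.7]
gripper_width: 0.498
```

```bash
python3 - <<'E'
from d import *
from ov import binpts
T=binpts([[-.03,0,0]])[0]; T[2]=.17
info(); delta(T,Rtool(-11.3))
a=grab('scene','g')['color'][60:300,200:480];b=grab('top','g')['color'][60:300,150:430]
cv2.imwrite('pics/g.png',cv2.resize(np.hstack([a,b])[...,::-1],(800,343),interpolation=3))
E
```

```text
t 7.7 p [0.6035 0.153  0.2474] x [ 0.981 -0.195 -0.011] y [-0.195 -0.981  0.007] z [-0.012 -0.004 -1.   ] F [-0.6 -0.4 -1.7] w 0.498 j [ 0.13  0.05  1.59 -0.    1.52  1.9 ]
turn(tool now) [0.38 0.62 0.05] shift(now axes) [ 0.0056 -0.0028  0.0774] shift(after turn axes) [ 0.0048 -0.0023  0.0774]
```

View pics/g.png

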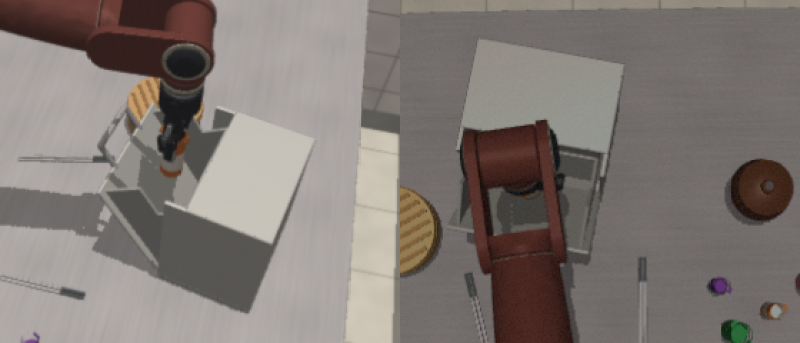

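The shaker, at (172,150) in the left half, hangs over the hopper mouth, clear of the front panel and the housing. I'll lower it further.

>>> move_arm([
  {"tx": 0.004, "ty": -0.002, "tz": 0.025, "ax": 0.3, "ay": 0.5, "az": 0, "jaw": 200},
  {"tx": 0, "ty": 0, "tz": 0.025, "ax": 0, "ay": 0, "az": 0, "jaw": 200},
  {"tx": 0, "ty": 0, "tz": 0.015, "ax": 0, "ay": 0, "az": 0, "jaw": 200},
  {"tx": 0, "ty": 0, "tz": 0, "ax": 0, "ay": 0, "az": 0, "jaw": 200},
])

```text
time: 8.2
tool_pos: [0.6158, 0.1536, 0.1969]
tool_rot: [-0.002, 0.995, -0.099, 0.011]
contact_force: [0.1, 0.1, -0.8]
gripper_width: 0.495
```

```bash
python3 - <<'E'
from d import *
from ov import binpts
T=binpts([[-.03,0,0]])[0]; T[2]=.17
info(); delta(T,Rtool(-11.3))
E
```

```text
t 8.2 p [0.6158 0.1536 0.1969] x [ 0.98  -0.197  0.021] y [-0.197 -0.98  -0.006] z [ 0.022  0.002 -1.   ] F [ 0.1  0.1 -0.8] w 0.495 j [ 0.13  0.08  1.64 -0.    1.4   1.9 ]
turn(tool now) [-0.36 -1.21 -0.05] shift(now axes) [-0.0078  0.0008  0.0267] shift(after turn axes) [-0.0073  0.0006  0.0269]
```

>>> move_arm([
  {"tx": -0.006, "ty": 0, "tz": 0.015, "ax": -0.3, "ay": -1.0, "az": 0, "jaw": 200},
  {"tx": 0, "ty": 0, "tz": 0.008, "ax": 0, "ay": 0, "az": 0, "jaw": 200},
  {"tx": 0, "ty": 0, "tz": 0, "ax": 0, "ay": 0, "az": 0, "jaw": 200},
])

```text
time: 8.5
tool_pos: [0.6121, 0.1549, 0.1767]
tool_rot: [-0.001, 0.995, -0.099, 0.004]
contact_force: [-0.7, 0.1, 0.4]
gripper_width: 0.497
```

```bash
python3 - <<'E'
from d import *
from ov import binpts
T=binpts([[-.03,0,0]])[0]; T[2]=.17
info(); delta(T,Rtool(-11.3))
E
```

```text
t 8.5 p [0.6121 0.1549 0.1767] x [ 0.98  -0.197  0.008] y [-0.197 -0.98  -0.003] z [ 0.009  0.001 -1.   ] F [-0.7  0.1  0.4] w 0.497 j [ 0.13  0.1   1.66 -0.    1.38  1.9 ]
turn(tool now) [-0.15 -0.48 -0.07] shift(now axes) [-0.0034  0.0013  0.0067] shift(after turn axes) [-0.0034  0.0012  0.0067]
```

>>> move_arm([
  {"tx": -0.003, "ty": 0.001, "tz": 0.007, "ax": 0, "ay": 0, "az": 0, "jaw": 200},
  {"tx": 0, "ty": 0, "tz": 0, "ax": 0, "ay": 0, "az": 0, "jaw": 0},
  {"tx": 0, "ty": 0, "tz": 0, "ax": 0, "ay": 0, "az": 0, "jaw": 0},
  {"tx": 0, "ty": 0, "tz": 0, "ax": 0, "ay": 0, "az": 0, "jaw": 0},
  {"tx": 0, "ty": 0, "tz": 0, "ax": 0, "ay": 0, "az": 0, "jaw": 0},
  {"tx": 0, "ty": 0, "tz": 0, "ax": 0, "ay": 0, "az": 0, "jaw": 0},
  {"tx": 0, "ty": 0, "tz": 0, "ax": 0, "ay": 0, "az": 0, "jaw": 0},
])

```text
time: 9.2
tool_pos: [0.6104, 0.1549, 0.1722]
tool_rot: [-0.001, 0.995, -0.099, 0.007]
contact_force: [-0.3, 0.0, 0.1]
gripper_width: 1.001
```

>>> move_arm([
  {"tx": 0, "ty": 0, "tz": -0.03, "ax": 0, "ay": 0, "az": 0, "jaw": 0},
  {"tx": 0, "ty": 0, "tz": -0.03, "ax": 0, "ay": 0, "az": 0, "jaw": 0},
  {"tx": 0, "ty": 0, "tz": -0.03, "ax": 0, "ay": 0, "az": 0, "jaw": 0},
  {"tx": 0, "ty": 0, "tz": -0.03, "ax": 0, "ay": 0, "az": 0, "jaw": 0},
  {"tx": 0, "ty": 0, "tz": -0.04, "ax": 0, "ay": 0, "az": 0, "jaw": 0},
  {"tx": 0, "ty": 0, "tz": -0.04, "ax": 0, "ay": 0, "az": 0, "jaw": 0},
  {"tx": 0, "ty": 0, "tz": -0.03, "ax": 0, "ay": 0, "az": 0, "jaw": 0},
  {"tx": 0, "ty": 0, "tz": 0, "ax": 0, "ay": 0, "az": 0, "jaw": 0},
])

```text
time: 10.0
tool_pos: [0.6062, 0.1543, 0.4089]
tool_rot: [-0.001, 0.995, -0.099, 0.004]
contact_force: [0.4, 0.1, 1.6]
gripper_width: 1.001
```

```bash
python3 - <<'E'
from d import *
info()
a=grab('scene','i')['color'][60:300,200:480];b=grab('top','i')['color'][60:300,150:430]
cv2.imwrite('pics/i.png',cv2.resize(np.hstack([a,b])[...,::-1],(800,343),interpolation=3))
E
```

```text
t 10.0 p [0.6062 0.1543 0.4089] x [ 0.98  -0.197  0.009] y [-0.197 -0.98  -0.003] z [ 0.009  0.001 -1.   ] F [0.4 0.1 1.6] w 1.001 j [ 0.13  0.    1.37 -0.    1.76  1.9 ]
```

View pics/i.png

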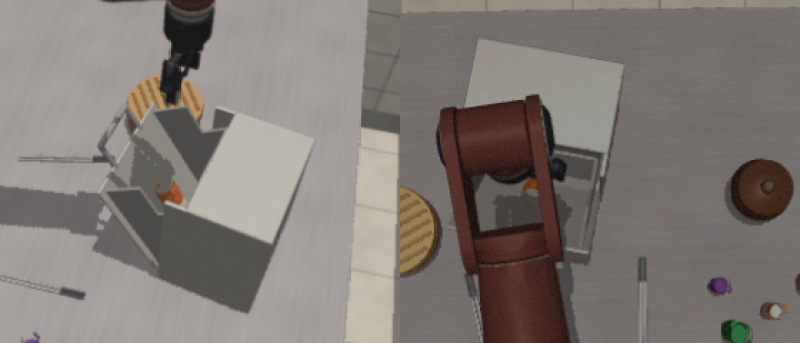

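The shaker lies in the hopper at (172,195). Now for the handle.

```bash
cat > hd.py <<'E'
from d import *
from ov import binpts,Rz
def hp(q,tilt,back=0.,gp=.019,dx=0.):
    h=binpts([[dx,0,.285]],q)[0]
    z=Rz@np.array([np.sin(tilt),0,-np.cos(tilt)]); x=Rz[:,1]; y=np.cross(z,x)
    return h+z*(gp-back), Ro.from_matrix(np.c_[x,y,z])
E
python3 - <<'E'
from hd import *
info()
for t in (0,.55):
  P,R=hp(.6,t,.12); print(P); delta(P,R)
E
```

```text
t 10.1 p [0.6052 0.1542 0.4034] x [ 0.98  -0.197  0.001] y [-0.197 -0.98  -0.   ] z [ 0.001  0.    -1.   ] F [ 0.3  0.1 -0.8] w 0.998 j [ 0.13  0.01  1.38 -0.    1.76  1.9 ]
[0.48018944 0.1799972  0.35422065]
turn(tool now) [ 5.000e-02 -8.000e-02 -9.007e+01] shift(now axes) [-0.1277 -0.0007  0.049 ] shift(after turn axes) [ 0.0009 -0.1276  0.0492]
[0.42841911 0.19032997 0.33932563]
turn(tool now) [-24.63  24.64 -87.6 ] shift(now axes) [-0.1805 -0.0006  0.0639] shift(after turn axes) [ 0.0009 -0.1873 -0.0397]
```

>>> move_arm([
  {"tx": -0.04, "ty": 0, "tz": 0, "ax": 0, "ay": 0, "az": -8, "jaw": 0},
  {"tx": -0.04, "ty": -0.006, "tz": 0, "ax": 0, "ay": 0, "az": -8, "jaw": 0},
  {"tx": -0.04, "ty": -0.011, "tz": 0, "ax": 0, "ay": 0, "az": -8, "jaw": 0},
  {"tx": -0.035, "ty": -0.017, "tz": 0, "ax": 0, "ay": 0, "az": -8, "jaw": 0},
  {"tx": 0, "ty": 0, "tz": 0, "ax": 0, "ay": 0, "az": -8, "jaw": 0},
  {"tx": 0, "ty": 0, "tz": 0, "ax": 0, "ay": 0, "az": -8, "jaw": 0},
  {"tx": 0, "ty": 0, "tz": 0, "ax": 0, "ay": 0, "az": -8, "jaw": 0},
  {"tx": 0, "ty": 0, "tz": 0, "ax": 0, "ay": 0, "az": -8, "jaw": 0},
  {"tx": 0, "ty": 0, "tz": 0, "ax": 0, "ay": 0, "az": -8, "jaw": 0},
  {"tx": 0, "ty": 0, "tz": 0, "ax": 0, "ay": 0, "az": -8, "jaw": 0},
  {"tx": 0, "ty": 0, "tz": 0, "ax": 0, "ay": 0, "az": -8, "jaw": 0},
  {"tx": 0, "ty": 0, "tz": 0, "ax": 0, "ay": 0, "az": 0, "jaw": 0},
])

```text
time: 11.3
tool_pos: [0.4334, 0.1851, 0.3655]
tool_rot: [-0.013, 0.764, 0.644, -0.024]
contact_force: [1.9, -0.5, 0.3]
gripper_width: 1.0
```

```bash
python3 - <<'E'
from hd import *
info()
for t in (0,.55):
  P,R=hp(.6,t,.12); print(P); delta(P,R)
E
```

```text
t 11.3 p [0.4334 0.1851 0.3655] x [ 0.168  0.985 -0.021] y [ 0.984 -0.169 -0.051] z [-0.054 -0.012 -0.998] F [ 1.9 -0.5  0.3] w 1.0 j [ 0.24 -0.33  1.74  0.    1.79  0.41]
[0.48018944 0.1799972  0.35422065]
turn(tool now) [-2.9   1.24  1.56] shift(now axes) [0.0031 0.0475 0.0088] shift(after turn axes) [0.0042 0.0469 0.0113]
[0.42841911 0.19032997 0.33932563]
turn(tool now) [-34.41   0.79   1.86] shift(now axes) [ 0.0049 -0.0045  0.0264] shift(after turn axes) [ 0.0042 -0.0187  0.0193]
```

>>> move_arm([
  {"tx": 0.004, "ty": 0, "tz": 0, "ax": -7, "ay": 0.8, "az": 1.8, "jaw": 0},
  {"tx": 0, "ty": 0, "tz": 0, "ax": -7, "ay": 0, "az": 0, "jaw": 0},
  {"tx": 0, "ty": 0, "tz": 0, "ax": -7, "ay": 0, "az": 0, "jaw": 0},
  {"tx": 0, "ty": 0, "tz": 0, "ax": -7, "ay": 0, "az": 0, "jaw": 0},
  {"tx": 0, "ty": 0, "tz": 0, "ax": -6, "ay": 0, "az": 0, "jaw": 0},
  {"tx": 0, "ty": 0, "tz": 0, "ax": 0, "ay": 0, "az": 0, "jaw": 0},
])

```text
time: 11.9
tool_pos: [0.4329, 0.1876, 0.3514]
tool_rot: [0.214, 0.751, 0.603, 0.166]
contact_force: [0.1, 0.2, 0.4]
gripper_width: 1.0
```

```bash
python3 - <<'E'
from hd import *
info()
for t in (.55,):
  P,R=hp(.6,t,.12); print(P); delta(P,R)
  P,R=hp(.6,t,.0); print(P); delta(P,R)
E
```

```text
t 11.9 p [0.4329 0.1876 0.3514] x [ 0.219  0.976 -0.009] y [ 0.834 -0.182  0.521] z [ 0.506 -0.121 -0.854] F [0.1 0.2 0.4] w 1.0 j [ 0.45 -0.65  2.05 -0.35  1.32  0.68]
[0.42841911 0.19032997 0.33932563]
turn(tool now) [-0.14  1.13 -0.9 ] shift(now axes) [ 0.0018 -0.0105  0.0077] shift(after turn axes) [ 0.0018 -0.0105  0.0077]
[0.48992841 0.17805341 0.23702268]
turn(tool now) [-0.14  1.13 -0.9 ] shift(now axes) [ 0.0041 -0.0102  0.1277] shift(after turn axes) [ 0.0018 -0.0105  0.1277]
```

>>> move_arm([
  {"tx": 0.002, "ty": -0.01, "tz": 0.02, "ax": 0, "ay": 1.1, "az": -0.9, "jaw": 0},
  {"tx": 0, "ty": 0, "tz": 0.02, "ax": 0, "ay": 0, "az": 0, "jaw": 0},
  {"tx": 0, "ty": 0, "tz": 0, "ax": 0, "ay": 0, "az": 0, "jaw": 0},
])

```text
time: 12.2
tool_pos: [0.4447, 0.1872, 0.3086]
tool_rot: [0.206, 0.746, 0.61, 0.169]
contact_force: [-0.4, -0.2, -0.8]
gripper_width: 1.003
```

```bash
python3 - <<'E'
from hd import *
from ov import draw,binpts
info()
P,R=hp(.6,.55); delta(P,R)
s,p,Rc=cur()
o=(240,90);f=grab('scene','k');im=cv2.resize(f['color'][90:240,240:390,::-1],(600,600),interpolation=3)
draw(im,f,binpts([[0,-.055,.285],[0,.055,.285]],.6),(0,0,255),o,4)
M=Rc.as_matrix(); draw(im,f,np.array([p-M[:,1]*.0425-M[:,2]*.013,p,p+M[:,1]*.0425-M[:,2]*.013]),(0,255,0),o,4)
cv2.imwrite('pics/k.png',im); grab('top','k')
E
```

```text
t 12.2 p [0.4447 0.1872 0.3086] x [0.199 0.98  0.002] y [ 0.84  -0.172  0.514] z [ 0.504 -0.101 -0.858] F [-0.4 -0.2 -0.8] w 1.003 j [ 0.42 -0.63  2.1  -0.32  1.23  0.66]
turn(tool now) [-0.58  0.01 -0.22] shift(now axes) [-0.0001  0.0028  0.0851] shift(after turn axes) [-0.0001  0.0019  0.0851]
```

View pics/k.png

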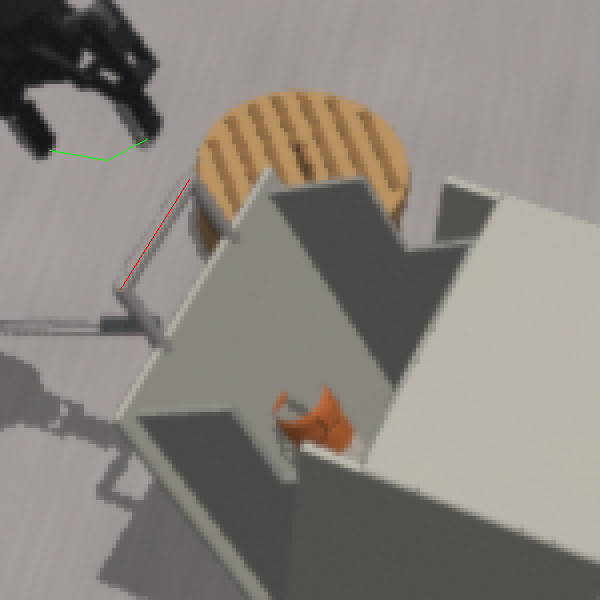

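The bar runs from (190,180) to (120,290), and the open jaws straddle its line from above. The overlay matches, and the shaker lies inside at (320,425). I'll go in.

>>> move_arm([
  {"tx": 0, "ty": 0.002, "tz": 0.02, "ax": -0.5, "ay": 0, "az": 0, "jaw": 0},
  {"tx": 0, "ty": 0, "tz": 0.02, "ax": 0, "ay": 0, "az": 0, "jaw": 0},
  {"tx": 0, "ty": 0, "tz": 0.01, "ax": 0, "ay": 0, "az": 0, "jaw": 0},
  {"tx": 0, "ty": 0, "tz": 0, "ax": 0, "ay": 0, "az": 0, "jaw": 0},
])

```text
time: 12.7
tool_pos: [0.4756, 0.1828, 0.2754]
tool_rot: [0.21, 0.746, 0.607, 0.177]
contact_force: [0.2, -1.4, -0.4]
gripper_width: 1.002
```

```bash
python3 - <<'E'
from hd import *
info()
P,R=hp(.6,.55); delta(P,R)
E
```

```text
t 12.7 p [0.4756 0.1828 0.2754] x [0.201 0.979 0.009] y [ 0.831 -0.176  0.528] z [ 0.519 -0.099 -0.849] F [ 0.2 -1.4 -0.4] w 1.002 j [ 0.38 -0.56  2.12 -0.32  1.12  0.65]
turn(tool now) [ 0.39 -0.28 -0.57] shift(now axes) [-0.0021 -0.0075  0.0405] shift(after turn axes) [-0.0019 -0.0073  0.0406]
```

>>> move_arm([
  {"tx": -0.002, "ty": -0.007, "tz": 0.01, "ax": 0.3, "ay": -0.3, "az": -0.5, "jaw": 0},
  {"tx": 0, "ty": 0, "tz": 0.012, "ax": 0, "ay": 0, "az": 0, "jaw": 0},
  {"tx": 0, "ty": 0, "tz": 0, "ax": 0, "ay": 0, "az": 0, "jaw": 0},
  {"tx": 0, "ty": 0, "tz": 0, "ax": 0, "ay": 0, "az": 0, "jaw": 0},
])

```text
time: 13.1
tool_pos: [0.4816, 0.1802, 0.2543]
tool_rot: [0.211, 0.744, 0.609, 0.174]
contact_force: [0.8, 0.3, 0.5]
gripper_width: 1.001
```

```bash
python3 - <<'E'
from hd import *
info()
P,R=hp(.6,.55); delta(P,R)
E
```

```text
t 13.1 p [0.4816 0.1802 0.2543] x [0.197 0.98  0.002] y [ 0.834 -0.168  0.526] z [ 0.516 -0.102 -0.851] F [0.8 0.3 0.5] w 1.001 j [ 0.37 -0.53  2.13 -0.32  1.08  0.65]
turn(tool now) [ 0.21 -0.06 -0.1 ] shift(now axes) [-0.0005 -0.0017  0.0192] shift(after turn axes) [-0.0005 -0.0016  0.0192]
```

>>> move_arm([
  {"tx": 0, "ty": -0.002, "tz": 0.01, "ax": 0, "ay": 0, "az": 0, "jaw": 0},
  {"tx": 0, "ty": 0, "tz": 0.007, "ax": 0, "ay": 0, "az": 0, "jaw": 0},
  {"tx": 0, "ty": 0, "tz": 0, "ax": 0, "ay": 0, "az": 0, "jaw": 0},
])

```text
time: 13.4
tool_pos: [0.4893, 0.179, 0.2383]
tool_rot: [0.211, 0.744, 0.609, 0.175]
contact_force: [0.5, 0.6, -0.5]
gripper_width: 1.001
```

```bash
python3 - <<'E'
from hd import *
info()
P,R=hp(.6,.55); delta(P,R)
f=grab('scene','m');a=cv2.resize(f['color'][100:200,230:330,::-1],(400,400),interpolation=3)
f=grab('top','m');b=cv2.resize(f['color'][170:270,180:280,::-1],(400,400),interpolation=3)
cv2.imwrite('pics/m.png',np.hstack([a,b]))
E
```

```text
t 13.4 p [0.4893 0.179  0.2383] x [0.196 0.981 0.003] y [ 0.833 -0.168  0.527] z [ 0.517 -0.101 -0.85 ] F [ 0.5  0.6 -0.5] w 1.001 j [ 0.36 -0.51  2.14 -0.32  1.04  0.65]
turn(tool now) [ 0.27 -0.11 -0.1 ] shift(now axes) [-0.0008 -0.      0.0015] shift(after turn axes) [-0.0008 -0.      0.0015]
```

View pics/m.png

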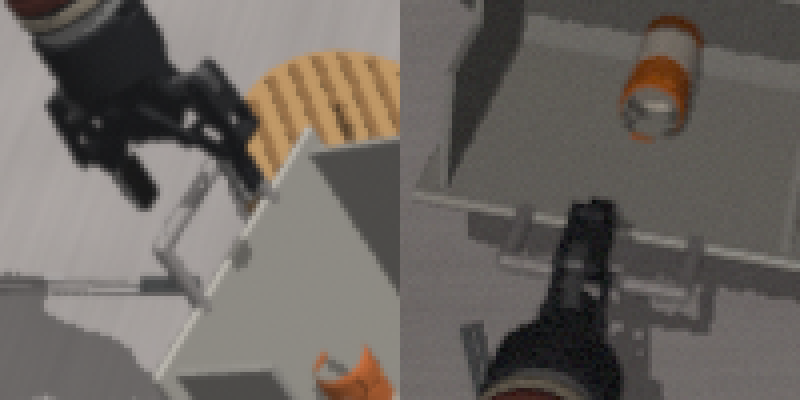

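The jaws straddle the bar near its middle: bar (505–695, 270), fingers about (585,260) in the right half. The shaker lies on the hopper's inside at (660,80). I'll close the jaws.

>>> move_arm([
  {"tx": 0, "ty": 0, "tz": 0, "ax": 0, "ay": 0, "az": 0, "jaw": 255},
  {"tx": 0, "ty": 0, "tz": 0, "ax": 0, "ay": 0, "az": 0, "jaw": 255},
  {"tx": 0, "ty": 0, "tz": 0, "ax": 0, "ay": 0, "az": 0, "jaw": 255},
  {"tx": 0, "ty": 0, "tz": 0, "ax": 0, "ay": 0, "az": 0, "jaw": 255},
  {"tx": 0, "ty": 0, "tz": 0, "ax": 0, "ay": 0, "az": 0, "jaw": 255},
  {"tx": 0, "ty": 0, "tz": 0, "ax": 0, "ay": 0, "az": 0, "jaw": 255},
  {"tx": 0, "ty": 0, "tz": 0, "ax": 0, "ay": 0, "az": 0, "jaw": 255},
  {"tx": 0, "ty": 0, "tz": 0, "ax": 0, "ay": 0, "az": 0, "jaw": 255},
  {"tx": 0, "ty": 0, "tz": 0, "ax": 0, "ay": 0, "az": 0, "jaw": 255},
  {"tx": 0, "ty": 0, "tz": 0, "ax": 0, "ay": 0, "az": 0, "jaw": 255},
])

```text
time: 14.5
tool_pos: [0.4894, 0.1795, 0.2405]
tool_rot: [0.211, 0.744, 0.609, 0.176]
contact_force: [-0.6, 0.4, 0.2]
gripper_width: 0.118
```

```bash
python3 - <<'E'
from hd import *
info()
P,R=hp(.6,.55); delta(P,R)
E
```

```text
t 14.5 p [0.4894 0.1795 0.2405] x [0.196 0.981 0.004] y [ 0.832 -0.168  0.528] z [ 0.519 -0.1   -0.849] F [-0.6  0.4  0.2] w 0.118 j [ 0.36 -0.51  2.14 -0.32  1.05  0.65]
turn(tool now) [ 0.38 -0.19 -0.13] shift(now axes) [-0.0013 -0.0011  0.0034] shift(after turn axes) [-0.0013 -0.0011  0.0034]
```

>>> move_arm([
  {"tx": 0, "ty": 0.003, "tz": 0, "ax": 0.64, "ay": 0, "az": 0, "jaw": 255},
  {"tx": 0, "ty": 0.003, "tz": 0, "ax": 0.64, "ay": 0, "az": 0, "jaw": 255},
  {"tx": 0, "ty": 0.003, "tz": 0, "ax": 0.64, "ay": 0, "az": 0, "jaw": 255},
  {"tx": 0, "ty": 0.003, "tz": 0, "ax": 0.64, "ay": 0, "az": 0, "jaw": 255},
  {"tx": 0, "ty": 0.003, "tz": 0, "ax": 0.64, "ay": 0, "az": 0, "jaw": 255},
  {"tx": 0, "ty": 0.003, "tz": 0, "ax": 0.64, "ay": 0, "az": 0, "jaw": 255},
])

```text
time: 15.1
tool_pos: [0.506, 0.1761, 0.251]
tool_rot: [0.184, 0.751, 0.615, 0.154]
contact_force: [-1.6, 0.1, 0.3]
gripper_width: 0.114
```

```bash
cat > st.py <<'E'
from hd import *
from ov import H
def rep(r0=None):
    s,p,R=cur(); q=Rz.T@(p-H); M=R.as_matrix(); zt=Rz.T@M[:,2]
    tilt=np.arctan2(zt[0],-zt[2])
    # grasp point
    g=Rz.T@(p-.019*M[:,2]*0.82-H)
    print('t',round(s['time'],2),'bar est q',round(np.arctan2(-g[0],g[2]),3),'radius',round(np.hypot(g[0],g[2]),4),'y',round(g[1],4),'tilt',round(tilt,3),'x tilt',(Rz.T@M[:,0]).round(3),'F',np.round(Rz.T@s['contact_force'],1),'tau',np.round(s['ft_torque'],1),'w',round(s['gripper_width'],3),'j',np.round(s['joint_pos'],2))
E
python3 -c "
from st import *
rep()"
```

```text
t 15.1 bar est q 0.523 radius 0.2848 y 0.0012 tilt 0.485 x tilt [0.    1.    0.004] F [-1.6 -0.2  0.3] tau [ 0.   0.4 -0. ] w 0.114 j [ 0.31 -0.44  2.06 -0.25  1.1   0.58]
```

>>> move_arm([
  {"tx": 0, "ty": 0.0025, "tz": 0, "ax": 0.55, "ay": 0, "az": 0, "jaw": 255},
  {"tx": 0, "ty": 0.0025, "tz": 0, "ax": 0.55, "ay": 0, "az": 0, "jaw": 255},
  {"tx": 0, "ty": 0.0025, "tz": 0, "ax": 0.55, "ay": 0, "az": 0, "jaw": 255},
  {"tx": 0, "ty": 0.0025, "tz": 0, "ax": 0.55, "ay": 0, "az": 0, "jaw": 255},
  {"tx": 0, "ty": 0.0025, "tz": 0, "ax": 0.55, "ay": 0, "az": 0, "jaw": 255},
  {"tx": 0, "ty": 0.0025, "tz": 0, "ax": 0.55, "ay": 0, "az": 0, "jaw": 255},
  {"tx": 0, "ty": 0.0025, "tz": 0, "ax": 0.55, "ay": 0, "az": 0, "jaw": 255},
  {"tx": 0, "ty": 0.0025, "tz": 0, "ax": 0.55, "ay": 0, "az": 0, "jaw": 255},
])

```text
time: 15.9
tool_pos: [0.5259, 0.1721, 0.2615]
tool_rot: [0.153, 0.758, 0.621, 0.128]
contact_force: [-0.8, -0.7, 3.2]
gripper_width: 0.118
```

```bash
python3 -c "
from st import *
rep()"
```

```text
t 15.9 bar est q 0.438 radius 0.2847 y 0.0011 tilt 0.402 x tilt [0.001 1.    0.005] F [-0.7 -0.9  3.2] tau [-0.   0.3 -0.1] w 0.118 j [ 0.27 -0.36  1.97 -0.19  1.18  0.51]
```

>>> move_arm([
  {"tx": 0, "ty": 0.0025, "tz": 0, "ax": 0.55, "ay": 0, "az": 0, "jaw": 255},
  {"tx": 0, "ty": 0.0025, "tz": 0, "ax": 0.55, "ay": 0, "az": 0, "jaw": 255},
  {"tx": 0, "ty": 0.0025, "tz": 0, "ax": 0.55, "ay": 0, "az": 0, "jaw": 255},
  {"tx": 0, "ty": 0.0025, "tz": 0, "ax": 0.55, "ay": 0, "az": 0, "jaw": 255},
  {"tx": 0, "ty": 0.0025, "tz": 0, "ax": 0.55, "ay": 0, "az": 0, "jaw": 255},
  {"tx": 0, "ty": 0.0025, "tz": 0, "ax": 0.55, "ay": 0, "az": 0, "jaw": 255},
  {"tx": 0, "ty": 0.0025, "tz": 0, "ax": 0.55, "ay": 0, "az": 0, "jaw": 255},
  {"tx": 0, "ty": 0.0025, "tz": 0, "ax": 0.55, "ay": 0, "az": 0, "jaw": 255},
])

```text
time: 16.7
tool_pos: [0.5464, 0.168, 0.2702]
tool_rot: [0.122, 0.764, 0.626, 0.103]
contact_force: [-0.9, -0.6, 3.1]
gripper_width: 0.112
```

```bash
python3 -c "
from st import *
rep()"
```

```text
t 16.7 bar est q 0.354 radius 0.2846 y 0.0011 tilt 0.32 x tilt [0.001 1.    0.005] F [-0.8 -0.7  3.1] tau [-0.   0.3 -0.1] w 0.112 j [ 0.23 -0.28  1.88 -0.13  1.25  0.45]
```

>>> move_arm([
  {"tx": 0, "ty": 0.0025, "tz": 0, "ax": 0.55, "ay": 0, "az": 0, "jaw": 255},
  {"tx": 0, "ty": 0.0025, "tz": 0, "ax": 0.55, "ay": 0, "az": 0, "jaw": 255},
  {"tx": 0, "ty": 0.0025, "tz": 0, "ax": 0.55, "ay": 0, "az": 0, "jaw": 255},
  {"tx": 0, "ty": 0.0025, "tz": 0, "ax": 0.55, "ay": 0, "az": 0, "jaw": 255},
  {"tx": 0, "ty": 0.0025, "tz": 0, "ax": 0.55, "ay": 0, "az": 0, "jaw": 255},
  {"tx": 0, "ty": 0.0025, "tz": 0, "ax": 0.55, "ay": 0, "az": 0, "jaw": 255},
  {"tx": 0, "ty": 0.0025, "tz": 0, "ax": 0.55, "ay": 0, "az": 0, "jaw": 255},
  {"tx": 0, "ty": 0.0025, "tz": 0, "ax": 0.55, "ay": 0, "az": 0, "jaw": 255},
])

```text
time: 17.5
tool_pos: [0.5674, 0.1637, 0.2771]
tool_rot: [0.09, 0.768, 0.629, 0.077]
contact_force: [0.0, -0.7, 3.5]
gripper_width: 0.116
```

```bash
python3 -c "
from st import *
rep()
f=grab('scene','n');a=cv2.resize(f['color'][60:260,220:420,::-1],(400,400),interpolation=3)
f=grab('top','n');b=cv2.resize(f['color'][80:280,160:360,::-1],(400,400),interpolation=3)
cv2.imwrite('pics/n.png',np.hstack([a,b]))
"
```

```text
t 17.5 bar est q 0.27 radius 0.2845 y 0.001 tilt 0.238 x tilt [0.001 1.    0.005] F [ 0.2 -0.7  3.5] tau [-0.1  0.2 -0. ] w 0.116 j [ 0.2  -0.19  1.78 -0.09  1.33  0.41]
```

View pics/n.png

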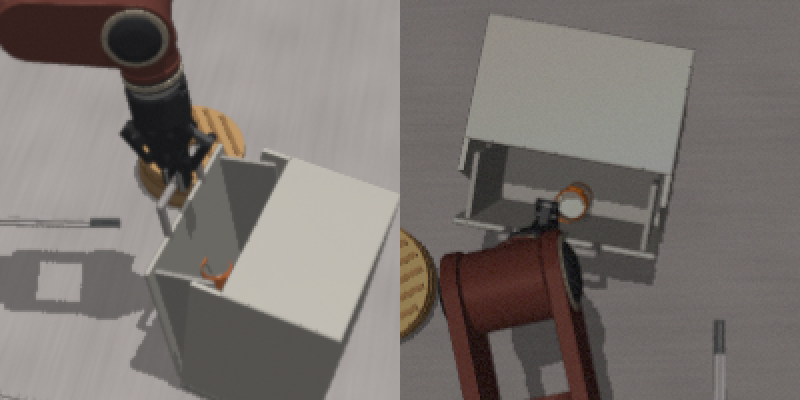

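The bin is about half shut and still held. The shaker stands inside at (215,272) in the left half, well below the housing's top. I'll go on.

>>> move_arm([
  {"tx": 0, "ty": 0.0025, "tz": 0, "ax": 0.55, "ay": 0, "az": 0, "jaw": 255},
  {"tx": 0, "ty": 0.0025, "tz": 0, "ax": 0.55, "ay": 0, "az": 0, "jaw": 255},
  {"tx": 0, "ty": 0.0025, "tz": 0, "ax": 0.55, "ay": 0, "az": 0, "jaw": 255},
  {"tx": 0, "ty": 0.0025, "tz": 0, "ax": 0.55, "ay": 0, "az": 0, "jaw": 255},
  {"tx": 0, "ty": 0.0025, "tz": 0, "ax": 0.55, "ay": 0, "az": 0, "jaw": 255},
  {"tx": 0, "ty": 0.0025, "tz": 0, "ax": 0.55, "ay": 0, "az": 0, "jaw": 255},
  {"tx": 0, "ty": 0.0025, "tz": 0, "ax": 0.55, "ay": 0, "az": 0, "jaw": 255},
  {"tx": 0, "ty": 0.0025, "tz": 0, "ax": 0.55, "ay": 0, "az": 0, "jaw": 255},
])

```text
time: 18.4
tool_pos: [0.5886, 0.1594, 0.282]
tool_rot: [0.059, 0.771, 0.632, 0.052]
contact_force: [-0.4, -1.4, 2.9]
gripper_width: 0.116
```

```bash
python3 -c "
from st import *
rep()"
```

```text
t 18.4 bar est q 0.187 radius 0.2844 y 0.001 tilt 0.157 x tilt [0.001 1.    0.006] F [-0.2 -1.5  2.9] tau [-0.1  0.1 -0. ] w 0.116 j [ 0.17 -0.1   1.69 -0.05  1.41  0.37]
```

>>> move_arm([
  {"tx": 0, "ty": 0.0025, "tz": 0, "ax": 0.55, "ay": 0, "az": 0, "jaw": 255},
  {"tx": 0, "ty": 0.0025, "tz": 0, "ax": 0.55, "ay": 0, "az": 0, "jaw": 255},
  {"tx": 0, "ty": 0.0025, "tz": 0, "ax": 0.55, "ay": 0, "az": 0, "jaw": 255},
  {"tx": 0, "ty": 0.0025, "tz": 0, "ax": 0.55, "ay": 0, "az": 0, "jaw": 255},
  {"tx": 0, "ty": 0.0025, "tz": 0, "ax": 0.55, "ay": 0, "az": 0, "jaw": 255},
  {"tx": 0, "ty": 0.0025, "tz": 0, "ax": 0.55, "ay": 0, "az": 0, "jaw": 255},
  {"tx": 0, "ty": 0.0025, "tz": 0, "ax": 0.55, "ay": 0, "az": 0, "jaw": 255},
  {"tx": 0, "ty": 0.0025, "tz": 0, "ax": 0.55, "ay": 0, "az": 0, "jaw": 255},
])

```text
time: 19.2
tool_pos: [0.6104, 0.155, 0.2852]
tool_rot: [0.027, 0.773, 0.633, 0.026]
contact_force: [0.7, -0.9, 3.9]
gripper_width: 0.117
```

```bash
python3 -c "
from st import *
rep()"
```

```text
t 19.2 bar est q 0.104 radius 0.2843 y 0.0009 tilt 0.074 x tilt [0.001 1.    0.006] F [ 0.8 -0.7  3.9] tau [-0.1  0.1 -0. ] w 0.117 j [ 0.14 -0.01  1.59 -0.02  1.49  0.34]
```

Nearly there, so I'll slow down and watch the force for the stop.

>>> move_arm([
  {"tx": 0, "ty": 0.002, "tz": 0, "ax": 0.45, "ay": 0, "az": 0, "jaw": 255},
  {"tx": 0, "ty": 0.002, "tz": 0, "ax": 0.45, "ay": 0, "az": 0, "jaw": 255},
  {"tx": 0, "ty": 0.002, "tz": 0, "ax": 0.45, "ay": 0, "az": 0, "jaw": 255},
  {"tx": 0, "ty": 0.002, "tz": 0, "ax": 0.45, "ay": 0, "az": 0, "jaw": 255},
  {"tx": 0, "ty": 0.002, "tz": 0, "ax": 0.45, "ay": 0, "az": 0, "jaw": 255},
  {"tx": 0, "ty": 0.002, "tz": 0, "ax": 0.45, "ay": 0, "az": 0, "jaw": 255},
  {"tx": 0, "ty": 0.002, "tz": 0, "ax": 0.45, "ay": 0, "az": 0, "jaw": 255},
  {"tx": 0, "ty": 0.002, "tz": 0, "ax": 0.45, "ay": 0, "az": 0, "jaw": 255},
])

```text
time: 20.0
tool_pos: [0.628, 0.1514, 0.2865]
tool_rot: [0.001, 0.774, 0.634, 0.005]
contact_force: [0.6, -1.3, 4.7]
gripper_width: 0.116
```

```bash
python3 -c "
from st import *
rep()"
```

```text
t 20.0 bar est q 0.037 radius 0.2842 y 0.0008 tilt 0.008 x tilt [0.001 1.    0.006] F [ 0.8 -1.2  4.7] tau [-0.2 -0.1 -0.1] w 0.116 j [0.12 0.07 1.5  0.   1.56 0.32]
```

>>> move_arm([
  {"tx": 0, "ty": 0.0015, "tz": 0, "ax": 0.3, "ay": 0, "az": 0, "jaw": 255},
  {"tx": 0, "ty": 0.0015, "tz": 0, "ax": 0.3, "ay": 0, "az": 0, "jaw": 255},
  {"tx": 0, "ty": 0.0015, "tz": 0, "ax": 0.3, "ay": 0, "az": 0, "jaw": 255},
  {"tx": 0, "ty": 0.0015, "tz": 0, "ax": 0.3, "ay": 0, "az": 0, "jaw": 255},
])

```text
time: 20.4
tool_pos: [0.6346, 0.1501, 0.2865]
tool_rot: [-0.008, 0.774, 0.634, -0.003]
contact_force: [0.5, -1.4, 4.3]
gripper_width: 0.115
```

```bash
python3 -c "
from st import *
rep()"
```

```text
t 20.4 bar est q 0.012 radius 0.2841 y 0.0008 tilt -0.015 x tilt [0.001 1.    0.006] F [ 0.8 -1.2  4.3] tau [-0.1 -0.  -0. ] w 0.115 j [0.11 0.1  1.47 0.01 1.58 0.31]
```

>>> move_arm([
  {"tx": 0, "ty": 0.0015, "tz": 0, "ax": 0.2, "ay": 0, "az": 0, "jaw": 255},
  {"tx": 0, "ty": 0.0015, "tz": 0, "ax": 0.2, "ay": 0, "az": 0, "jaw": 255},
  {"tx": 0, "ty": 0.0015, "tz": 0, "ax": 0.2, "ay": 0, "az": 0, "jaw": 255},
  {"tx": 0, "ty": 0.0015, "tz": 0, "ax": 0.2, "ay": 0, "az": 0, "jaw": 255},
])

```text
time: 20.8
tool_pos: [0.6383, 0.1494, 0.2866]
tool_rot: [-0.016, 0.773, 0.634, -0.01]
contact_force: [-5.3, -1.3, 5.7]
gripper_width: 0.114
```

```bash
python3 -c "
from st import *
rep()"
```

```text
t 20.8 bar est q -0.003 radius 0.2841 y 0.0008 tilt -0.038 x tilt [0.001 1.    0.005] F [-5.  -2.3  5.7] tau [-0.1  0.8 -0. ] w 0.114 j [0.11 0.12 1.45 0.02 1.61 0.31]
```

>>> move_arm([
  {"tx": 0, "ty": 0.0015, "tz": 0, "ax": 0, "ay": 0, "az": 0, "jaw": 255},
  {"tx": 0, "ty": 0.0015, "tz": 0, "ax": 0, "ay": 0, "az": 0, "jaw": 255},
  {"tx": 0, "ty": 0.001, "tz": 0, "ax": 0, "ay": 0, "az": 0, "jaw": 255},
])

```text
time: 21.1
tool_pos: [0.6381, 0.1493, 0.2866]
tool_rot: [-0.021, 0.773, 0.634, -0.015]
contact_force: [-4.2, -1.3, 6.4]
gripper_width: 0.116
```

```bash
python3 -c "
from st import *
rep()"
```

```text
t 21.1 bar est q -0.003 radius 0.2841 y 0.0008 tilt -0.051 x tilt [-0.001  1.     0.003] F [-3.8 -2.   6.4] tau [-0.1  0.6 -0.1] w 0.116 j [0.11 0.13 1.44 0.02 1.62 0.31]
```

At the stop: −5 N along the bin's x, and no more travel when pushed. I'll open and lift straight off.

>>> move_arm([
  {"tx": 0, "ty": 0, "tz": 0, "ax": 0, "ay": 0, "az": 0, "jaw": 200},
  {"tx": 0, "ty": 0, "tz": 0, "ax": 0, "ay": 0, "az": 0, "jaw": 150},
  {"tx": 0, "ty": 0, "tz": 0, "ax": 0, "ay": 0, "az": 0, "jaw": 110},
  {"tx": 0, "ty": 0, "tz": 0, "ax": 0, "ay": 0, "az": 0, "jaw": 80},
  {"tx": 0, "ty": 0, "tz": 0, "ax": 0, "ay": 0, "az": 0, "jaw": 80},
  {"tx": 0, "ty": 0, "tz": 0, "ax": 0, "ay": 0, "az": 0, "jaw": 80},
  {"tx": 0, "ty": 0, "tz": 0, "ax": 0, "ay": 0, "az": 0, "jaw": 80},
])

```text
time: 21.8
tool_pos: [0.636, 0.1501, 0.2807]
tool_rot: [-0.024, 0.772, 0.635, -0.018]
contact_force: [-0.1, -0.0, 0.5]
gripper_width: 0.689
```

```bash
python3 -c "
from st import *
rep()"
```

```text
t 21.8 bar est q 0.005 radius 0.2782 y 0.0012 tilt -0.06 x tilt [-0.002  1.     0.002] F [-0.1 -0.   0.5] tau [ 0. -0. -0.] w 0.689 j [0.11 0.13 1.45 0.02 1.62 0.3 ]
```

>>> move_arm([
  {"tx": 0, "ty": 0, "tz": -0.015, "ax": 0, "ay": 0, "az": 0, "jaw": 80},
  {"tx": 0, "ty": 0, "tz": -0.02, "ax": 0, "ay": 0, "az": 0, "jaw": 80},
  {"tx": 0, "ty": 0, "tz": -0.02, "ax": 0, "ay": 0, "az": 0, "jaw": 80},
  {"tx": 0, "ty": 0, "tz": -0.03, "ax": 0, "ay": 0, "az": 0, "jaw": 80},
  {"tx": 0, "ty": 0, "tz": -0.04, "ax": 0, "ay": 0, "az": 0, "jaw": 80},
  {"tx": 0, "ty": 0, "tz": -0.03, "ax": 0, "ay": 0, "az": 0, "jaw": 80},
  {"tx": 0, "ty": -0.04, "tz": 0, "ax": 0, "ay": 0, "az": 0, "jaw": 80},
  {"tx": 0, "ty": -0.04, "tz": 0, "ax": 0, "ay": 0, "az": 0, "jaw": 80},
  {"tx": 0, "ty": -0.04, "tz": 0, "ax": 0, "ay": 0, "az": 0, "jaw": 80},
  {"tx": 0, "ty": -0.04, "tz": 0, "ax": 0, "ay": 0, "az": 0, "jaw": 80},
  {"tx": 0, "ty": 0, "tz": 0, "ax": 0, "ay": 0, "az": 0, "jaw": 80},
])

```text
time: 22.9
tool_pos: [0.4853, 0.1791, 0.4635]
tool_rot: [-0.022, 0.773, 0.634, -0.014]
contact_force: [0.4, -0.3, 1.0]
gripper_width: 0.688
```

```bash
python3 - <<'E'
from st import *
from ov import draw,binpts
rep(); info()
out=[]
for n,o in(('scene',(220,60)),('top',(160,80))):
    f=grab(n,'z');a=cv2.resize(f['color'][o[1]:o[1]+200,o[0]:o[0]+200,::-1],(400,400),interpolation=3)
    draw(a,f,binpts([[0,-.055,.285],[0,.055,.285]],0),(0,0,255),o,2);out.append(a)
    draw(a,f,binpts([[0,-.055,.285],[0,.055,.285]],.06),(0,255,0),o,2)
cv2.imwrite('pics/z.png',np.hstack(out))
E
```

```text
t 22.9 bar est q 0.324 radius 0.4864 y -0.0 tilt -0.051 x tilt [0.    1.    0.007] F [ 0.4 -0.2  1. ] tau [ 0.  0. -0.] w 0.688 j [ 0.2  -0.21  1.48  0.03  1.91  0.4 ]
t 22.9 p [0.4853 0.1791 0.4635] x [0.196 0.981 0.007] y [ 0.979 -0.195 -0.051] z [-0.049  0.016 -0.999] F [ 0.4 -0.3  1. ] w 0.688 j [ 0.2  -0.21  1.48  0.03  1.91  0.4 ]
```

View pics/z.png

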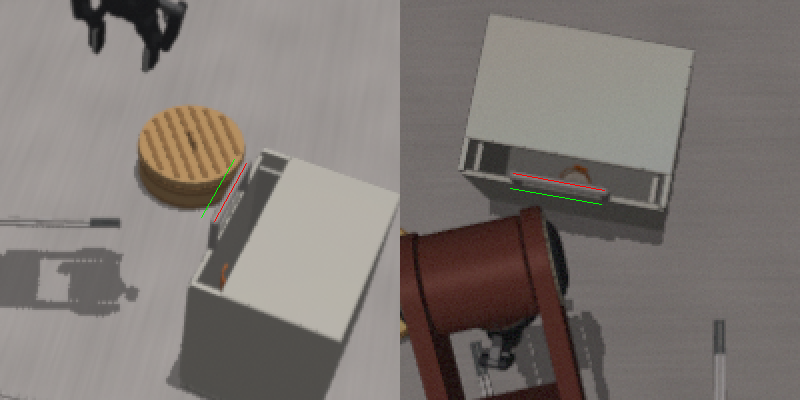

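View pics/z_top.png

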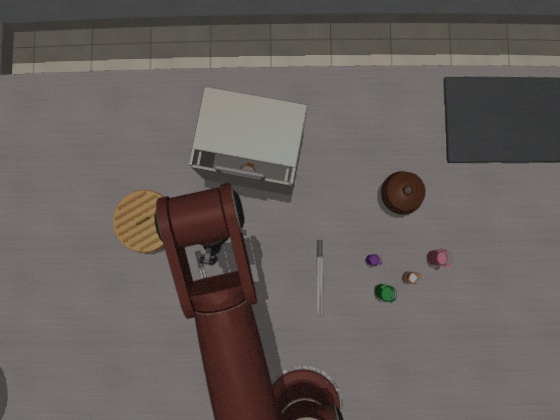

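The bar lies on the model's shut line (red), the panel is flush with the housing, and the shaker is inside at (575,175). The steamer (145,221), crock (403,192) and visible chopsticks (320,275) in the top view are where they were.

```bash
python3 -c "
from h import *
print(manip.job_done())"
```

```text
the job is handed in; nothing more can be done
None
```

The larger orange shaker is in the bin, and the bin is shut and released. I handed the job in at about 23 s of the 72 s allowed.

- **Shaker:** I gripped it at a measured 42.6 mm (given 43 mm) and lowered it into the tipped-out hopper. It now sits inside.
- **Closing:** I gripped the bar and eased the hopper shut at about 0.1 rad/s without letting go. At the end, about 5 N of stop force built up and further pushing gave no travel. I then opened the jaws and backed clear.
- **Last checks:** In both pictures the bar lies on the predicted shut line and the panel is flush with the housing. My tilt estimate at the stop was −0.003 rad. The wrist force read near zero after release, and the gripper was well away.
- **Bystanders:** The steamer, the crock, the fully visible chopsticks and the look-alikes are where they started. The second chopsticks pair was partly hidden by the arm in the final pictures; what shows of it looked unmoved.

No check failed. In free moves the arm strayed by up to about 15 mm, and I corrected that before each contact.

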